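# Dry-fit the graduated braces of a lap psaltery

### The arm

A 7-joint arm with a two-finger parallel gripper is mounted at the origin on a cart in front of the work surface, level with it; the furniture and walls round the work are solid. World frame = base frame: x ahead of the robot, y to its left, z up, the work surface at z = 0. Lengths are in mm, angles in rad, forces in N, time in s.
With the tool pointing down it reaches from about 425 to 800 mm from the base axis. Payload 8.3 kg.
Tool frame: the origin (TCP) lies on the centre line of the jaws, within the pads' length; the fingertips stand 19 mm ahead of it and the grasp point (between the pads) is the TCP (ctrl.tips_ahead is the distance from the TCP to the fingertips, in mm); z points along the fingers, y is the line along which they close (so a half turn about z gives the same grasp; the last joint's range is limited). The gripper opens to 85 mm and grips with 20 to 120 N. Pads are 22 mm wide; open, the fingers measure 114 mm over their backs; the gripper's body (76 mm by 85 mm) begins 54 mm behind the grasp point. The pads swing forward as they close: fully open they stand 13 mm farther back than shut.
Start: joints at [-1.203, 0.383, 0.016, 1.37, -0.006, 1.388, -0.046], TCP at [260.948, 567.9, 250.279] pointing down, gripper open.
Joint ranges: [-2.95, 2.95], [-0.25, 2.06], [-1.52, 1.56], [0.18, 2.33], [-1.44, 4.58], [0.02, 2.06], [-3.01, 3.01]. Speed limits (rad/s): [2.39, 2.39, 3.01, 3.01, 3.14, 3.14, 3.14].

### API

Orientations are given as a unit quaternion [w, x, y, z].
In Python, from workcell import ctrl, imaging, workorder gives the robot as it stands. The module is installed in compiled form; this text tells all that it offers.
- The arm moves only by the shell command python3 -m crank 'ROWS' [FORCE]. ROWS is JSON, one flat list of numbers, 7 for each row, row after row: the turn, a rotation vector about the world's x, y, z in rad, then the shift along the world's x, y, z in mm, then the opening, from -1 (shut) to 1 (fully open). In form: [ax, ay, az, dx, dy, dz, claw, ax, ay, az, dx, dy, dz, claw, ...]. A call has 1 to 10 rows; each row is the pose to reach, as a shift and turn from the pose commanded when the call began; what a row does not reach only later rows make up. A row lasts 1/12 s, in which the tool goes at most 41.7 mm and 7.16 degrees, less where a joint would pass 70% of its speed; a pose out of reach is approached as far as the arm can. A call with a gripper value outside its range is refused whole. The fingers move at their own pace and stop on an object; FORCE is the grip in N (left out, the last holds). Time passes only in rows, so rows that repeat a pose let the fingers close. It gives the time, the measured TCP pose, the force, the opening and the grip force at its end, in the units of the state.
- ctrl.observe(): the state, without advancing time (a new reading comes with each control period).
- imaging.grab_frame(name): name is "side" or "top"; returns (picture, depth): 400x640x3 uint8, red, green, blue; 400x640 float32, mm along the optical axis (not along the pixel's ray), 0 where there is no reading.
- imaging.calibration(name): a dict with "fx", "fy", "cx", "cy" (pixels), "R" (3x3) and "t" (3): a world point X has camera coordinates R X + t. Camera axes: x right, y down, z forward; pixel columns grow to the right and rows downward; lengths in mm; the calibration is good to about 2 mm. A picture is of the moment at which its call begins. calibration takes no time and is no camera call.
- workorder.job_done(): hands the job in; it is judged then, once.
The state is a dict: "clock": time; "joint_positions": joint angles; "joint_vel": joint speeds; "joint_torque": joint torques, N m; "tool_pos": TCP position; "eef_rot": TCP orientation; "ft_force": force on the tool from outside, world axes, zero at the start; "wrist_torque": the same for the moment, N m; "opening": finger opening in mm; "grasp_force": force on a finger pad.
Only numpy, scipy, OpenCV 4.12 (cv2) and the standard library are available. Lean on these libraries where they do the work, as an engineer would, in place of code of your own. Each camera call takes 0.05 s, during which the arm holds its last target. There are 200 camera calls.

### The job

Dry-fit the four loose spruce braces in the open, tapered psaltery frame so that its soundboard can go on: lay each one squarely across the frame at the pencilled place where its length fits, from the longest at the wide end to the shortest at the narrow end, right way up with both ends resting on the linings and its top flush with the rim. Leave the sanding block and the brown offcut lying beside the work where they are.

Things in the scene. Friction and masses are not known exactly. Their poses are not given: they have to be found in the camera images.
- brace_1: the longest of four loose pale spruce braces: bar 186 mm long, 16 wide, 22 deep, 48 g, lying right way up (flat top up). Underside cut away at both ends: tongues 26 mm long, 10 mm high, their undersides 12 mm above the belly it lies on. Origin: centre of the belly's underside. y along its length, x across its width, z up; both ends alike
- brace_2: the second longest of four loose pale spruce braces: bar 156 mm long, 16 wide, 22 deep, 43 g, lying right way up (flat top up). Underside cut away at both ends: tongues 26 mm long, 10 mm high, their undersides 12 mm above the belly it lies on. Origin: centre of the belly's underside. y along its length, x across its width, z up; both ends alike
- brace_3: the second shortest of four loose pale spruce braces: bar 126 mm long, 16 wide, 22 deep, 39 g, lying right way up (flat top up). Underside cut away at both ends: tongues 26 mm long, 10 mm high, their undersides 12 mm above the belly it lies on. Origin: centre of the belly's underside. y along its length, x across its width, z up; both ends alike
- brace_4: the shortest of four loose pale spruce braces: bar 96 mm long, 16 wide, 22 deep, 34 g, lying right way up (flat top up). Underside cut away at both ends: tongues 26 mm long, 10 mm high, their undersides 12 mm above the belly it lies on. Origin: centre of the belly's underside. y along its length, x across its width, z up; both ends alike
- psaltery: open tapered frame (tray) fixed on the bench, rim 48 mm high. Origin mid-length on the bench; x along it to the wide end, z up. 292 mm long, outside 243 mm wide at the wide end, 112 at the narrow. Sides 10 mm thick; dark end blocks, inner faces at x = +-124. Inside each side runs a kerfed lining (ledge) 18 mm wide, top at z = 38 mm. Floor 4 mm thick. Inner width 155 mm + x/2
- mark_1: pencilled place nearest the wide end; on each side two lines 17 mm apart over lining and rim, a cross between them on the rim. Origin: on the frame's centre line midway between the lines, at lining-top height (z = 38 mm); x to the wide end, y across. Inner width here 200 mm. A brace in place lies along y, its origin 12 mm below this one, its top level with the rim
- mark_2: pencilled place second from the wide end; on each side two lines 17 mm apart over lining and rim, a cross between them on the rim. Origin: on the frame's centre line midway between the lines, at lining-top height (z = 38 mm); x to the wide end, y across. Inner width here 170 mm. A brace in place lies along y, its origin 12 mm below this one, its top level with the rim
- mark_3: pencilled place third from the wide end; on each side two lines 17 mm apart over lining and rim, a cross between them on the rim. Origin: on the frame's centre line midway between the lines, at lining-top height (z = 38 mm); x to the wide end, y across. Inner width here 140 mm. A brace in place lies along y, its origin 12 mm below this one, its top level with the rim
- mark_4: pencilled place nearest the narrow end; on each side two lines 17 mm apart over lining and rim, a cross between them on the rim. Origin: on the frame's centre line midway between the lines, at lining-top height (z = 38 mm); x to the wide end, y across. Inner width here 110 mm. A brace in place lies along y, its origin 12 mm below this one, its top level with the rim
- sand_block: bystander: tan sanding block 45x85x28 mm lying at the near side between frame and braces; origin at the centre of its underside. Not part of the job
- offcut_2: bystander: reddish-brown wood offcut 30x75x22 mm lying at the far side between frame and braces; origin at the centre of its underside. Not part of the job

How it is judged:
By the outcome, as a careful person would: the job done as asked, in the order asked, and still so for the second after the job is handed in, with the robot touching nothing.
It also fails if it takes over 106 s, if anything falls off the work surface, if the arm or the gripper's body presses on something with over 40 N, if the wrist force passes 120 N, or if a joint passes its speed limit or range.

## Working session

There is one attempt and no reset: what is moved stays moved. The work goes in short steps, Python scripts to look and compute and a shell command to move; the robot and the scene stay as the last step left them, time stands still between calls to the robot, and variables do not carry over. Pictures are saved under pics/ and viewed, at most 14 in all, crops included, and the job is handed in when it is done.

```bash
mkdir -p pics
python3 - <<'E'
from workcell import ctrl, imaging
import cv2,numpy as np
s=ctrl.observe();print({k:np.round(v,3).tolist() for k,v in s.items()})
for n in("top","side"):
    p,d=imaging.grab_frame(n);cv2.imwrite(f"pics/{n}0.png",p[:,:,::-1]);np.save(f"pics/{n}0.npy",d)
    c=imaging.calibration(n);print(n,{k:np.round(v,3).tolist() for k,v in c.items()})
E
```

```text
{'clock': 0.0, 'joint_positions': [-1.203, 0.384, 0.016, 1.371, -0.006, 1.388, -0.046], 'joint_vel': [0.003, -0.0, -0.0, 0.002, 0.001, 0.001, 0.0], 'joint_torque': [0.0, -62.758, 0.845, -37.183, 0.017, 0.014, 0.0], 'tool_pos': [260.782, 567.476, 249.264], 'eef_rot': [-0.0, 0.214, 0.977, -0.001], 'ft_force': [-0.177, -0.146, 0.204], 'wrist_torque': [-0.043, 0.012, 0.014], 'grasp_force': 0.0, 'opening': 85.388}
top {'fx': 377.637, 'fy': 377.637, 'cx': 318.982, 'cy': 205.826, 'R': [[0.02, -1.0, 0.001], [-0.992, -0.02, -0.126], [0.126, 0.002, -0.992]], 't': [-55.944, 554.525, 1043.162]}
side {'fx': 461.708, 'fy': 461.708, 'cx': 321.24, 'cy': 193.495, 'R': [[-0.992, -0.126, 0.008], [-0.114, 0.866, -0.487], [0.054, -0.484, -0.873]], 't': [563.716, 119.729, 1156.5]}
```

View pics/top0.png

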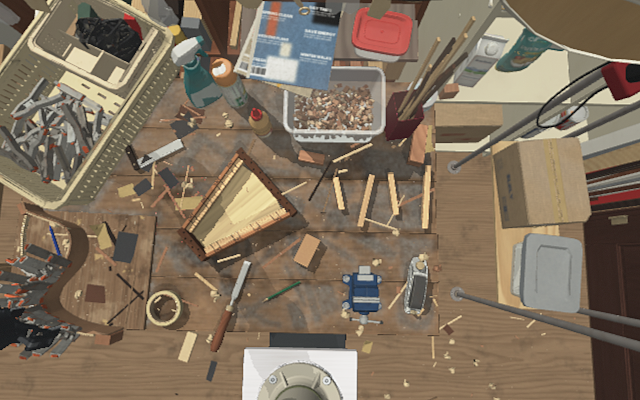

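View pics/side0.png

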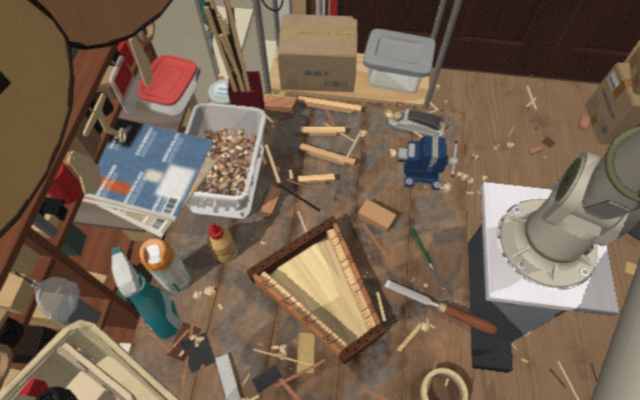

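Run:
```python
import cv2,numpy as np
a=cv2.imread("pics/top0.png")[140:270,170:310];a=cv2.resize(a,None,fx=4.5,fy=4.5,interpolation=cv2.INTER_CUBIC)
cv2.imwrite("pics/tf.png",a)
a=cv2.imread("pics/top0.png")[140:270,285:445];a=cv2.resize(a,None,fx=4.5,fy=4.5,interpolation=cv2.INTER_CUBIC)
cv2.imwrite("pics/tb.png",a)
a=cv2.imread("pics/side0.png")[210:370,240:400];a=cv2.resize(a,None,fx=3.75,fy=3.75,interpolation=cv2.INTER_CUBIC)
cv2.imwrite("pics/sf.png",a)
```

```text
(no output)
```

View pics/tf.png

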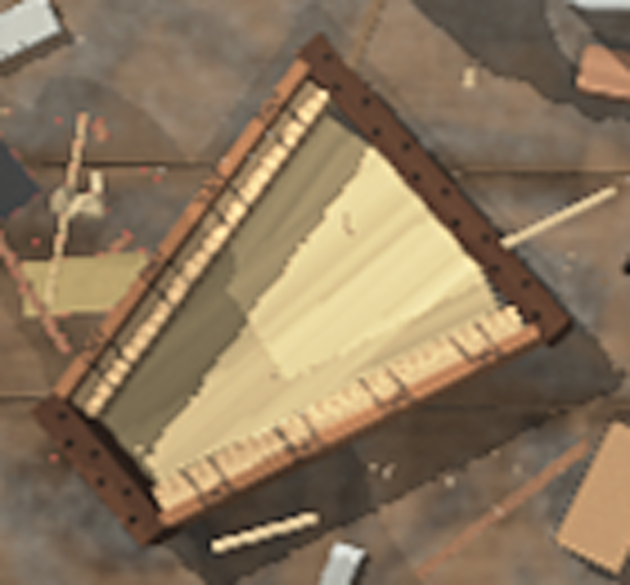

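View pics/tb.png

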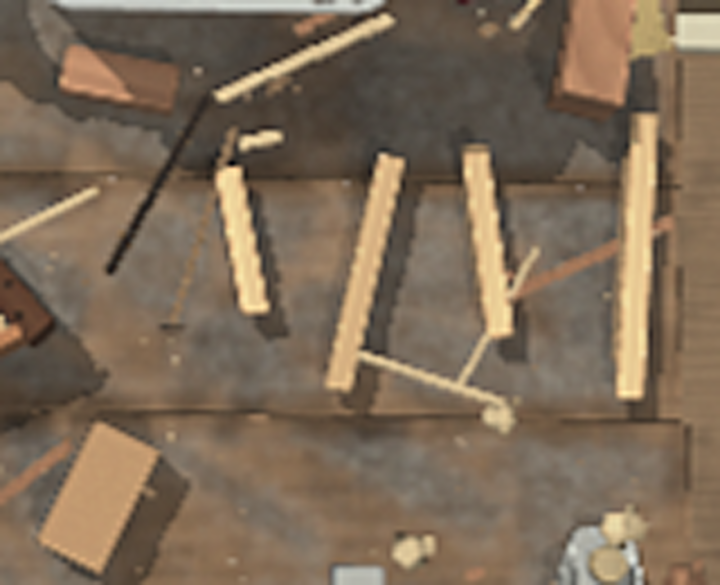

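View pics/sf.png

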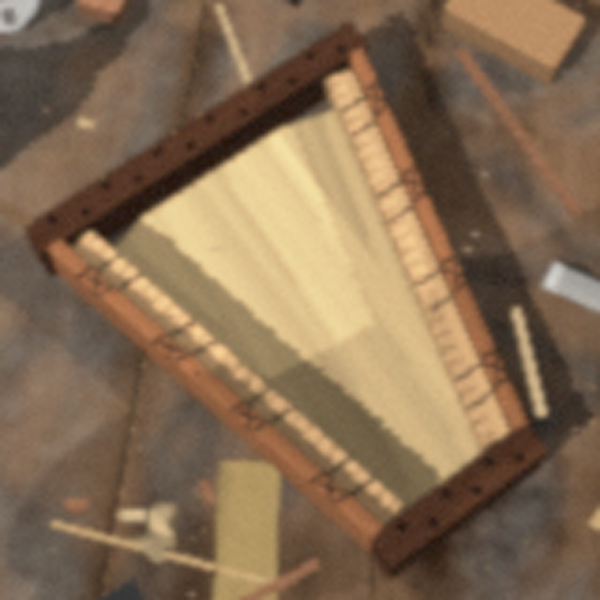

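```bash
cat > h.py <<'E'
import cv2,numpy as np
from workcell import ctrl, imaging
def cast(n,uv,z):
    c=imaging.calibration(n);R=np.array(c["R"]);C=-R.T@np.array(c["t"])
    uv=np.atleast_2d(np.array(uv,float))
    r=np.c_[(uv[:,0]-c["cx"])/c["fx"],(uv[:,1]-c["cy"])/c["fy"],np.ones(len(uv))]@R
    return (C+r*((z-C[2])/r[:,2])[:,None])[:,:2]
def project(n,X):
    c=imaging.calibration(n);q=np.asarray(X)@np.array(c["R"]).T+np.array(c["t"])
    return np.c_[q[:,0]/q[:,2]*c["fx"]+c["cx"],q[:,1]/q[:,2]*c["fy"]+c["cy"]]
def cloud(n,d):
    c=imaging.calibration(n);v,u=np.mgrid[0:400,0:640]
    q=np.stack([(u-c["cx"])/c["fx"]*d,(v-c["cy"])/c["fy"]*d,d],-1)
    return (q-np.array(c["t"]))@np.array(c["R"])
def fit(P,Q):  # 2D rigid local P->world Q
    p,q=P.mean(0),Q.mean(0);a=P-p;b=Q-q
    th=np.arctan2((a[:,0]*b[:,1]-a[:,1]*b[:,0]).sum(),(a*b).sum())
    R=np.array([[np.cos(th),-np.sin(th)],[np.sin(th),np.cos(th)]]);t=q-R@p
    return t,th,Q-(P@R.T+t)
E
python3 - <<'E'
from h import *
np.set_printoptions(precision=1,suppress=True)
L=np.array([[146,121.5],[146,-121.5],[-146,-56],[-146,56]])
ct=np.array([[315,38],[570,325],[150,540],[38,408]])/4.5+[170,140]
cs=np.array([[30,232],[350,28],[543,445],[380,560]])/3.75+[240,210]
m=np.array([90,30,-30,-90]);yr=(155+m/2)/2+5
M=np.r_[np.c_[m,-yr],np.c_[m,yr]]
mt=np.array([[482,350],[395,390],[302,438],[207,488]])/4.5+[170,140]
ms=np.array([[375,97],[412,183],[453,270],[494,367],[92,280],[178,345],[250,412],[330,488]])/3.75+[240,210]
for n,P,U in(("top",L,ct),("side",L,cs),("top",M[:4],mt),("side",M,ms)):
    t,th,e=fit(P,cast(n,U,48));print(n,t,round(th,4),e.ravel())
for n in("top","side"):
    d=np.load(f"pics/{n}0.npy");W=cloud(n,d);p=cv2.imread(f"pics/{n}0.png")
    hsv=cv2.cvtColor(p,cv2.COLOR_BGR2HSV)
    m=((W[...,2]>12)&(W[...,2]<32)&(hsv[...,2]>120)&(W[...,0]>400)&(W[...,0]<800)&(W[...,1]<40)&(W[...,1]>-380)).astype(np.uint8)
    k,lab,st,_=cv2.connectedComponentsWithStats(m)
    for i in range(1,k):
        if st[i,4]<40:continue
        v,u=np.nonzero(lab==i);q=cast(n,np.c_[u,v],22).astype(np.float32)
        print(n,st[i,4],cv2.minAreaRect(q),np.median(W[lab==i][:,2]))
    print(np.median(W[...,2][(W[...,0]>450)&(W[...,0]<600)&(W[...,1]<-100)&(W[...,1]>-300)]))
E
```

```text
top [530.5 205.7] -0.8298 [-3.2  5.8 -5.   1.8  5.5 -3.1  2.6 -4.4]
side [531.2 212.8] -0.8366 [-5.2  5.  -3.5  4.1  2.5 -4.6  6.1 -4.5]
top [535.8 210.1] -0.8347 [-0.7 -0.7  2.4 -1.9  0.6 -0.  -2.2  2.6]
side [530.2 210.8] -0.828 [ 0.2  0.3  0.7  1.   0.1 -0.8  0.6  0.9  2.4  0.3 -3.9 -1.2 -0.2 -1.6
  0.   1.2]
top 206 ((770.1314086914062, -336.81976318359375), (39.81089782714844, 55.970848083496094), 82.24928283691406) 22.1766141937829
top 90 ((753.8048095703125, -76.08940124511719), (218.8442840576172, 6.550265312194824), 89.55652618408203) 21.19369965059812
top 49 ((736.4204711914062, -362.07562255859375), (22.69480323791504, 27.74755859375), 19.84425163269043) 17.257190168580696
top 214 ((702.1484985351562, -17.138294219970703), (74.02337646484375, 30.68560028076172), 79.6134262084961) 21.721774226619214
top 386 ((592.1541748046875, -352.4770812988281), (18.671043395996094, 186.16165161132812), 86.05623626708984) 21.329331298638188
top 248 ((599.1685180664062, -255.86505126953125), (124.91707611083984, 18.472698211669922), 7.53971529006958) 21.65928868008951
top 302 ((577.219543
[... 979 characters left out ...]
44), 7.606659412384033) 20.386356189693576
side 369 ((575.0965576171875, -173.65863037109375), (23.280174255371094, 155.96241760253906), 77.1044921875) 21.072487274480974
side 246 ((593.7330932617188, -94.34068298339844), (95.6305923461914, 22.382780075073242), 11.724365234375) 21.162120292308053
side 60 ((751.8543090820312, -6.603023529052734), (102.89229583740234, 15.947689056396484), 79.56853485107422) 21.974805080433548
side 179 ((703.172119140625, -2.205434799194336), (56.217529296875, 29.599899291992188), 80.31629943847656) 21.165722677751912
side 540 ((429.47607421875, -8.21444320678711), (54.13969421386719, 84.93620300292969), 64.83956909179688) 27.655242201120608
0.16876688262645007
```

```bash
cat >> h.py <<'E'
def rect(n,p,t,th,z=48,s=1.53):
    # picture rectified at height z: local x up, local y left
    X=[(155,130),(155,-130),(-155,-130),(-155,130)]
    R=np.array([[np.cos(th),-np.sin(th)],[np.sin(th),np.cos(th)]])
    W=np.array(X)@R.T+t
    U=project(n,np.c_[W,np.full(4,z)]).astype(np.float32)
    D=np.float32([(0,0),(260*s,0),(260*s,310*s),(0,310*s)])
    return cv2.warpPerspective(p,cv2.getPerspectiveTransform(U,D),(int(260*s),int(310*s)),flags=cv2.INTER_CUBIC)
E
python3 - <<'E'
from h import *
out=[]
for n in("top","side"):
    a=rect(n,cv2.imread(f"pics/{n}0.png"),np.array([531,210]),-.83);s=1.53
    for m in(90,30,-30,-90):
        r=int((155-m)*s);y=(155+m/2)/2
        for sg in(1,-1):
            c=int((130-sg*(y+5))*s); cv2.line(a,(c-40 if sg>0 else c+15,r),(c-15 if sg>0 else c+40,r),(0,255,0),1)
            cv2.circle(a,(int((130-sg*y)*s),r),1,(255,255,0),-1)
    cv2.line(a,(199,0),(199,474),(0,255,0),1)
    out.append(a)
cv2.imwrite("pics/rect.png",np.hstack(out))
for n in("top","side"):
    d=np.load(f"pics/{n}0.npy");W=cloud(n,d)
    m=((W[...,2]>43)&(W[...,2]<55)&(np.hypot(W[...,0]-531,W[...,1]-210)<200))
    v,u=np.nonzero(m);q=cast(n,np.c_[u,v],48)-[531,210];th=-.83
    l=q@np.array([[np.cos(th),-np.sin(th)],[np.sin(th),np.cos(th)]])
    # outer edges: y extent in x bins, x extent in y bins
    xs=[];hi=[];lo=[]
    for x in range(-110,111,10):
        b=l[abs(l[:,0]-x)<5,1]
        if len(b)>3: xs.append(x);hi.append(b.max());lo.append(b.min())
    print(n,np.round(np.polyfit(xs,hi,1),3),np.round(np.polyfit(xs,lo,1),3))
    ee=[(y,l[(abs(l[:,1]-y)<6)][:,0].max(),l[(abs(l[:,1]-y)<6)][:,0].min()) for y in range(-40,41,10)]
    print(np.round(np.mean(ee,0),1), np.round(np.polyfit([e[0] for e in ee],[e[1] for e in ee],1),3))
E
```

```text
top [ 0.248 88.328] [ -0.251 -86.575]
[   0.   145.9 -144.2] [5.00000e-03 1.45916e+02]
side [ 0.247 89.288] [ -0.252 -87.789]
[   0.   144.  -147.3] [1.00000e-03 1.43992e+02]
```

View pics/rect.png

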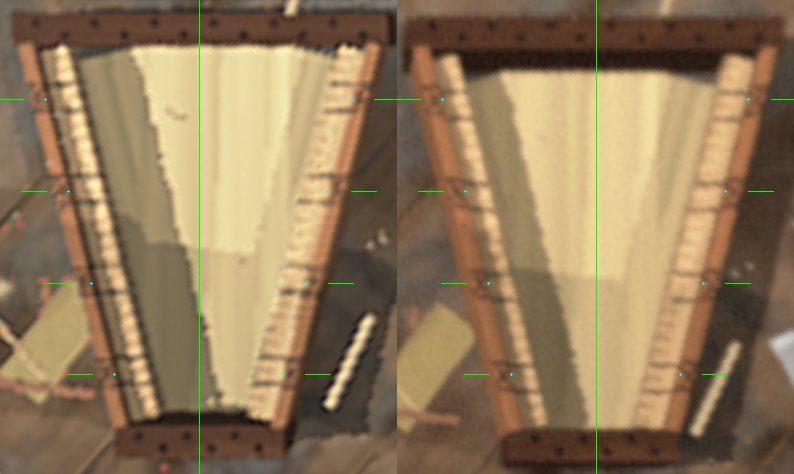

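Run:
```python
from h import *
for n in("top","side"):
    W=cloud(n,np.load(f"pics/{n}0.npy")).reshape(-1,3)
    W=W[(W[:,2]>70)&(W[:,0]>200)&(W[:,0]<850)&(abs(W[:,1]+50)<620)]
    print(n)
    g={}
    for x,y,z in W: g[(int(x//100),int(y//100))]=max(g.get((int(x//100),int(y//100)),0),int(z))
    for i in range(8,1,-1): print(i*100,[g.get((i,j),0) for j in range(5,-7,-1)])
    b=W[(np.hypot(W[:,0]-591,W[:,1]+352)<130)];print(b[b[:,2]<300][:12].round())
```

```text
top
800 [151, 157, 0, 0, 131, 203, 203, 549, 551, 552, 590, 0]
700 [156, 155, 0, 0, 165, 145, 145, 144, 197, 175, 617, 599]
600 [157, 0, 0, 0, 0, 0, 0, 0, 0, 0, 0, 0]
500 [0, 0, 0, 0, 0, 0, 0, 0, 0, 0, 0, 0]
400 [0, 0, 0, 0, 0, 0, 1104, 0, 0, 0, 0, 0]
300 [0, 0, 0, 0, 0, 0, 0, 123, 120, 0, 0, 0]
200 [392, 334, 0, 0, 0, 0, 0, 122, 117, 0, 0, 0]
[]
side
800 [0, 157, 0, 0, 129, 202, 203, 527, 391, 382, 0, 0]
700 [0, 155, 0, 0, 164, 144, 146, 147, 217, 173, 0, 0]
600 [0, 0, 0, 0, 0, 0, 0, 0, 0, 0, 0, 0]
500 [1063, 0, 0, 0, 0, 0, 0, 0, 0, 0, 0, 0]
400 [0, 0, 0, 0, 0, 0, 0, 0, 0, 0, 0, 0]
300 [0, 0, 0, 0, 0, 0, 0, 123, 120, 0, 0, 0]
200 [0, 648, 645, 0, 0, 0, 0, 122, 93, 0, 0, 0]
[]
```

```bash
python3 -m crank '[0,0,0.2,200,-320,-60,-0.15,0,0,0.2,200,-320,-60,-0.15,0,0,0.2,200,-320,-60,-0.15,0,0,0.2,200,-320,-60,-0.15,0,0,0.2,200,-320,-60,-0.15,0,0,0.2,200,-320,-60,-0.15,0,0,0.2,200,-320,-60,-0.15,0,0,0.2,200,-320,-60,-0.15,0,0,0.2,200,-320,-60,-0.15,0,0,0.2,200,-320,-60,-0.15]' 40
```

```text
clock: 0.93
tool_pos: [464.4, 239.4, 189.1]
eef_rot: [0.0, 0.12, 0.993, -0.002]
ft_force: [0.4, -1.7, 0.5]
opening: 36.4
grasp_force: 0.0
```

```bash
python3 -m crank '[0,0,0.16,90,-370,0,-0.15,0,0,0.16,90,-370,0,-0.15,0,0,0.16,90,-370,0,-0.15,0,0,0.16,90,-370,0,-0.15,0,0,0.16,90,-370,0,-0.15,0,0,0.16,90,-370,0,-0.15,0,0,0.16,90,-370,0,-0.15,0,0,0.16,90,-370,0,-0.15,0,0,0.16,90,-370,0,-0.15,0,0,0.16,90,-370,0,-0.15]' && python3 -m crank '[0,0,0,40,-230,-100,-0.15,0,0,0,40,-230,-100,-0.15,0,0,0,40,-230,-100,-0.15,0,0,0,40,-230,-100,-0.15,0,0,0,40,-230,-100,-0.15,0,0,0,40,-230,-100,-0.15,0,0,0,40,-230,-100,-0.15,0,0,0,40,-230,-100,-0.15,0,0,0,40,-230,-100,-0.15,0,0,0,40,-230,-100,-0.15]'; python3 -c "
from workcell import ctrl
print(ctrl.observe())"
```

```text
clock: 1.77
tool_pos: [550.5, -130.4, 190.3]
eef_rot: [0.0, 0.04, 0.999, -0.002]
ft_force: [-0.9, -1.2, -0.4]
opening: 36.5
grasp_force: 0.0
clock: 2.6
tool_pos: [591.9, -350.2, 90.7]
eef_rot: [0.0, 0.034, 0.999, 0.001]
ft_force: [0.2, 0.6, 0.6]
opening: 36.4
grasp_force: 0.0
{'clock': 2.6, 'joint_positions': array([ 0.19394892,  0.66152127,  0.45539439,  1.38753725, -0.30047431,
        1.16067507,  2.18760348]), 'joint_vel': array([-0.01184893, -0.01741177, -0.00120514,  0.00146719, -0.0004516 ,
       -0.00076966,  0.00295454]), 'joint_torque': array([ 1.67691160e+00, -7.06552005e+01,  1.16841897e+01, -3.26915073e+01,
        1.32481903e-01, -1.85195915e-02, -3.41792926e-03]), 'tool_pos': array([ 591.93390047, -350.17565248,   90.69643263]), 'eef_rot': array([4.13550449e-04, 3.43702780e-02, 9.99408954e-01, 5.05442060e-04]), 'ft_force': array([0.23529135, 0.58625744, 0.58438501]), 'wrist_torque': array([ 0.03077677, -0.00181426,  0.03181709]), 'grasp_force': 0.0, 'opening': 36.385224139213264}
```

```bash
python3 -m crank '[0,0,0,0,0,-35,-0.15,0,0,0,0,0,-55,-0.15,0,0,0,0,0,-65,-0.15,0,0,0,0,0,-65,-0.15,0,0,0,0,0,-65,-1,0,0,0,0,0,-65,-1,0,0,0,0,0,-65,-1,0,0,0,0,0,-65,-1,0,0,0,0,0,-65,-1,0,0,0,0,0,-65,-1]' 40
```

```text
clock: 3.43
tool_pos: [592.1, -352.6, 27.4]
eef_rot: [0.001, 0.035, 0.999, -0.001]
ft_force: [-0.8, 1.0, 6.5]
opening: 14.4
grasp_force: 42.1
```

```bash
python3 -m crank '[0,0,0,0,0,20,-1,0,0,0,0,0,60,-1,0,0,0,0,40,95,-1,0,0,0.1,0,80,95,-1,0,0,0.2,0,120,95,-1,0,0,0.3,0,160,95,-1,0,0,0.4,0,200,95,-1,0,0,0.5,0,240,95,-1,0,0,0.6,0,280,95,-1,0,0,0.7,0,310,95,-1]' && python3 -m crank '[0,0,0.05,0,40,0,-1,0,0,0.109,0,80,0,-1,0,0,0.109,0,115,0,-1,0,0,0.109,1,145,0,-1,0,0,0.109,1,170,0,-1,0,0,0.109,1,183,0,-1,0,0,0.109,1,186,0,-1,0,0,0.109,1,186,0,-1,0,0,0.109,1,186,0,-1,0,0,0.109,1,186,-30,-1]'
python3 - <<'E'
from h import *
for n in("top","side"):
    p,d=imaging.grab_frame(n);cv2.imwrite(f"pics/{n}1.png",p[:,:,::-1]);np.save(f"pics/{n}1.npy",d)
a=cv2.imread("pics/top1.png")[120:290,150:330];b=cv2.imread("pics/side1.png")[190:370,220:400]
cv2.imwrite("pics/c1.png",np.hstack([cv2.resize(a,(400,378)),cv2.resize(b,(400,378))]))
E
```

```text
clock: 4.27
tool_pos: [591.0, -37.5, 121.1]
eef_rot: [0.001, -0.313, 0.95, 0.001]
ft_force: [0.3, 0.4, -0.9]
opening: 14.9
grasp_force: 41.2
clock: 5.1
tool_pos: [596.5, 141.7, 96.1]
eef_rot: [0.005, -0.359, 0.933, -0.001]
ft_force: [1.9, 0.1, 0.0]
opening: 14.9
grasp_force: 41.2
```

View pics/c1.png

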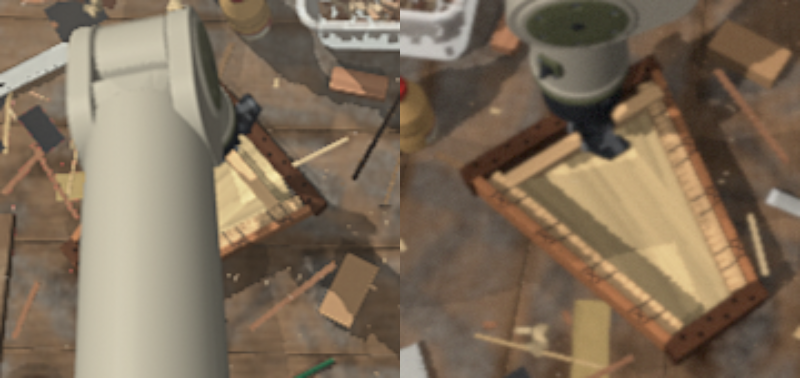

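```bash
cat >> h.py <<'E'
def brace(tag,zlo,zhi,n="side"):
    p=cv2.imread(f"pics/{n}{tag}.png");W=cloud(n,np.load(f"pics/{n}{tag}.npy"))
    hsv=cv2.cvtColor(p,cv2.COLOR_BGR2HSV)
    m=((W[...,2]>zlo)&(W[...,2]<zhi)&(hsv[...,1]>50)&(hsv[...,2]>110)&(np.hypot(W[...,0]-531,W[...,1]-211)<190))
    v,u=np.nonzero(m);z=np.median(W[m][:,2])
    t,th=(np.array([530.5,211.7]),-.831) if n=="side" else (np.array([532.2,210.]),-.831)
    q=cast(n,np.c_[u,v],z)-t
    l=q@np.array([[np.cos(th),-np.sin(th)],[np.sin(th),np.cos(th)]])
    print("n",m.sum(),"ztop",z);return l
E
python3 - <<'E'
from h import *
print(ctrl.observe()["tool_pos"])
p,d=imaging.grab_frame("side");cv2.imwrite("pics/side2.png",p[:,:,::-1]);np.save("pics/side2.npy",d)
print(ctrl.observe()["tool_pos"])
l=brace(2,65,105)
c=cv2.minAreaRect(l.astype(np.float32));print(c)
for y in range(-95,96,10):
    b=l[abs(l[:,1]-y)<5,0]
    if len(b): print(y,b.min().round(1),b.max().round(1),len(b))
print(l[:,1].min(),l[:,1].max())
E
```

```text
[589.86162336 140.40919444  86.76646589]
[590.49954406 140.96652439  88.46561532]
n 458 ztop 81.05301336853492
((87.67981719970703, -4.0892181396484375), (25.689586639404297, 186.56227111816406), 1.4157664775848389)
-95 82.1 97.7 19
-85 80.0 98.3 29
-75 79.9 98.2 32
-65 82.5 98.1 28
-55 81.8 97.9 29
-45 82.3 97.1 26
-35 82.9 93.6 6
5 74.5 100.2 20
15 81.6 98.1 31
25 81.6 98.7 33
35 78.8 98.5 36
45 77.4 98.3 34
55 76.7 98.2 34
65 81.7 98.7 34
75 81.6 98.5 35
85 80.8 98.3 32
-97.33333669698708 89.08276654035889
```

```bash
cat >> h.py <<'E'
def rep(tag,z,n="side",dz=5,keep=None):
    p=cv2.imread(f"pics/{n}{tag}.png");W=cloud(n,np.load(f"pics/{n}{tag}.npy"))
    hsv=cv2.cvtColor(p,cv2.COLOR_BGR2HSV)
    m=((abs(W[...,2]-z)<dz)&(hsv[...,1]>50)&(hsv[...,2]>110)&(np.hypot(W[...,0]-531,W[...,1]-211)<190))
    v,u=np.nonzero(m);t=np.array([530.5,211.7]) if n=="side" else np.array([532.2,210.]);th=-.831
    l=(cast(n,np.c_[u,v],z)-t)@np.array([[np.cos(th),-np.sin(th)],[np.sin(th),np.cos(th)]])
    if keep is not None: l=l[abs(l[:,0]-keep)<20]
    r=[(y,b.min(),b.max()) for y in range(-100,101,8) for b in [l[abs(l[:,1]-y)<4,0]] if len(b)>5]
    r=np.array(r);print("n",len(l),"zmed",np.median(W[m][:,2]).round(1),"y ends",l[:,1].min().round(1),l[:,1].max().round(1),"xlo/xhi med",np.median(r[:,1]).round(1),np.median(r[:,2]).round(1),"slope hi",np.polyfit(r[:,0],r[:,2],1)[0].round(3),"lo",np.polyfit(r[:,0],r[:,1],1)[0].round(3))
E
python3 - <<'E'
from h import *
rep(2,87)
E
```

```text
n 137 zmed 83.1 y ends -94.7 88.5 xlo/xhi med 82.2 95.0 slope hi -0.011 lo 0.006
```

```bash
python3 -m crank '[0,0,0,3,2,0,-1,0,0,0,3,2,-15,-1,0,0,0,3,2,-28,-1,0,0,0,3,2,-30,-1,0,0,0,3,2,-30,-1,0,0,0,3,2,-30,-1,0,0,0,3,2,-30,-1,0,0,0,3,2,-30,-1]'
python3 - <<'E'
from h import *
p,d=imaging.grab_frame("side");cv2.imwrite("pics/side3.png",p[:,:,::-1]);np.save("pics/side3.npy",d)
print(ctrl.observe()["tool_pos"])
for z in (52,54,57): rep(3,z,keep=90,dz=3)
E
```

```text
clock: 5.92
tool_pos: [595.4, 146.0, 61.1]
eef_rot: [0.001, -0.361, 0.933, -0.0]
ft_force: [0.8, -0.3, 0.2]
opening: 14.7
grasp_force: 41.2
[595.35080274 146.03660461  61.02562941]
n 186 zmed 51.0 y ends -90.1 110.0 xlo/xhi med 82.6 98.5 slope hi -0.002 lo -0.011
n 342 zmed 54.9 y ends -89.5 108.3 xlo/xhi med 82.3 98.3 slope hi 0.002 lo -0.002
n 331 zmed 56.1 y ends -88.7 96.9 xlo/xhi med 81.9 97.2 slope hi 0.007 lo 0.003
```

```bash
python3 -m crank '[0,0,0,-3,-2.5,0,-1,0,0,0,-3,-2.5,0,-1,0,0,0,-3,-2.5,0,-1,0,0,0,-3,-2.5,0,-1,0,0,0,-3,-2.5,0,-1,0,0,0,-3,-2.5,0,-1]'
python3 - <<'E'
from h import *
p,d=imaging.grab_frame("side");cv2.imwrite("pics/side4.png",p[:,:,::-1]);np.save("pics/side4.npy",d)
print(ctrl.observe()["tool_pos"])
for z in (56,57,58): rep(4,z,keep=90,dz=3)
E
```

```text
clock: 6.47
tool_pos: [592.0, 143.5, 60.3]
eef_rot: [0.0, -0.361, 0.933, -0.0]
ft_force: [0.7, 0.2, -1.5]
opening: 14.8
grasp_force: 41.2
[591.9512071  143.47178698  60.26597549]
n 348 zmed 55.2 y ends -92.9 103.0 xlo/xhi med 81.3 96.8 slope hi 0.004 lo -0.002
n 279 zmed 55.8 y ends -92.6 92.6 xlo/xhi med 81.6 96.1 slope hi 0.005 lo -0.003
n 200 zmed 56.3 y ends -92.3 91.5 xlo/xhi med 81.6 95.7 slope hi 0.006 lo -0.002
```

```bash
python3 -m crank '[0,0,0,0.5,-0.5,-3,-1,0,0,0,0.5,-0.5,-6,-1,0,0,0,0.5,-0.5,-8,-1,0,0,0,0.5,-0.5,-9,-1,0,0,0,0.5,-0.5,-9,-1,0,0,0,0.5,-0.5,-9,-1,0,0,0,0.5,-0.5,-9,-1]'
python3 - <<'E'
from h import *
p,d=imaging.grab_frame("side");cv2.imwrite("pics/side5.png",p[:,:,::-1]);np.save("pics/side5.npy",d)
for z in (48,49): rep(5,z,keep=90,dz=3)
a=cv2.imread("pics/side5.png")[200:330,230:390];cv2.imwrite("pics/c5.png",cv2.resize(a,None,fx=4.5,fy=4.5,interpolation=cv2.INTER_CUBIC))
E
```

```text
clock: 7.1
tool_pos: [592.6, 142.8, 53.3]
eef_rot: [0.0, -0.361, 0.933, 0.0]
ft_force: [-9.3, -2.7, 19.8]
opening: 14.9
grasp_force: 43.7
n 442 zmed 48.0 y ends -111.9 114.0 xlo/xhi med 82.3 98.0 slope hi 0.001 lo -0.018
n 405 zmed 48.3 y ends -110.1 113.5 xlo/xhi med 82.5 97.7 slope hi 0.001 lo -0.011
```

View pics/c5.png

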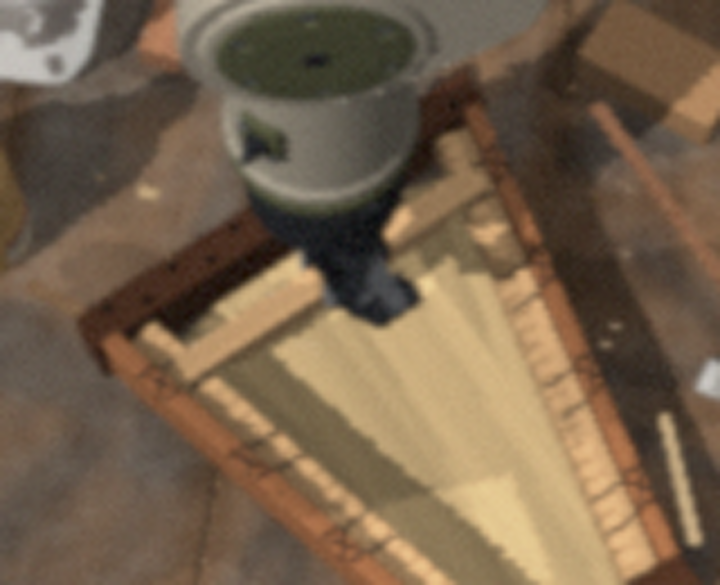

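```bash
python3 -m crank '[0,0,0,0,0,1,-0.4,0,0,0,0,0,1,-0.4,0,0,0,0,0,1,-0.4,0,0,0,0,0,2,-0.4,0,0,0,0,0,10,-0.4,0,0,0,0,0,40,-0.4,0,0,0,0,0,75,-0.4,0,0,-0.1,0,-30,100,-0.4,0,0,-0.2,0,-60,100,-0.15,0,0,-0.3,0,-100,100,-0.15]' && python3 -m crank '[0,0,-0.1,0,-40,0,-0.15,0,0,-0.2,0,-80,0,-0.15,0,0,-0.3,-10,-120,0,-0.15,0,0,-0.4,-10,-160,0,-0.15,0,0,-0.5,-16,-195,0,-0.15,0,0,-0.6,-16,-215,-20,-0.15,0,0,-0.66,-16,-220,-40,-0.15,0,0,-0.66,-16,-220,-60,-0.15,0,0,-0.66,-16,-220,-60,-0.15,0,0,-0.66,-16,-220,-60,-0.15]'
python3 - <<'E'
from h import *
p,d=imaging.grab_frame("side");cv2.imwrite("pics/side6.png",p[:,:,::-1]);np.save("pics/side6.npy",d)
print(ctrl.observe()["tool_pos"])
rep(6,48,keep=90,dz=3)
a=cv2.imread("pics/side6.png")[200:330,230:390];cv2.imwrite("pics/c6.png",cv2.resize(a,None,fx=4.5,fy=4.5,interpolation=cv2.INTER_CUBIC))
E
```

```text
clock: 7.98
tool_pos: [593.8, 45.0, 154.2]
eef_rot: [0.003, -0.217, 0.976, 0.001]
ft_force: [1.7, -0.3, -0.9]
opening: 36.3
grasp_force: 0.0
clock: 8.82
tool_pos: [575.9, -176.6, 90.9]
eef_rot: [-0.001, 0.11, 0.994, 0.0]
ft_force: [0.1, 0.2, 0.2]
opening: 36.4
grasp_force: 0.0
[ 576.82131351 -176.67721508   92.07211056]
n 586 zmed 48.0 y ends -112.8 114.0 xlo/xhi med 82.3 98.2 slope hi 0.002 lo 0.002
```

View pics/c6.png

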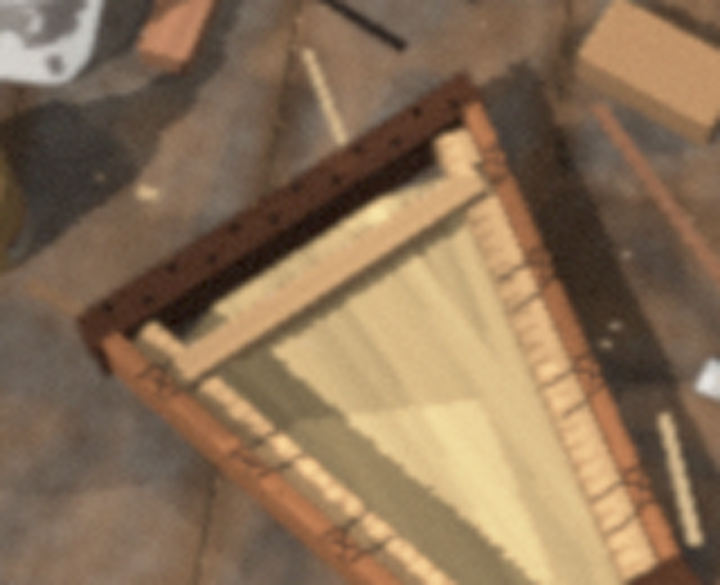

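```bash
python3 -m crank '[0,0,0,0,0,-35,-0.15,0,0,0,0,0,-55,-0.15,0,0,0,0,0,-66,-0.15,0,0,0,0,0,-66,-0.15,0,0,0,0,0,-66,-1,0,0,0,0,0,-66,-1,0,0,0,0,0,-66,-1,0,0,0,0,0,-66,-1,0,0,0,0,0,-66,-1,0,0,0,0,0,-66,-1]' 40
```

```text
clock: 9.7
tool_pos: [577.8, -177.5, 27.3]
eef_rot: [0.002, 0.111, 0.994, -0.0]
ft_force: [0.2, -0.3, 7.2]
opening: 14.9
grasp_force: 41.4
```

```bash
python3 -m crank '[0,0,0,0,0,20,-1,0,0,0,0,0,60,-1,0,0,0.05,0,35,95,-1,0,0,0.15,0,70,95,-1,0,0,0.25,0,105,95,-1,0,0,0.35,0,140,95,-1,0,0,0.45,0,175,95,-1,0,0,0.55,0,210,95,-1,0,0,0.65,-10,245,95,-1,0,0,0.75,-20,280,95,-1]' && python3 -m crank '[0,0,0.1,0,30,0,-1,0,0,0.21,-4.5,60,0,-1,0,0,0.21,-4.5,80,0,-1,0,0,0.21,-4.5,85,-20,-1,0,0,0.21,-4.5,85,-40,-1,0,0,0.21,-4.5,85,-55,-1,0,0,0.21,-4.5,85,-60,-1,0,0,0.21,-4.5,85,-60,-1,0,0,0.21,-4.5,85,-60,-1,0,0,0.21,-4.5,85,-60,-1]'
python3 - <<'E'
from h import *
p,d=imaging.grab_frame("side");cv2.imwrite("pics/side7.png",p[:,:,::-1]);np.save("pics/side7.npy",d)
print(ctrl.observe()["tool_pos"])
for z in (56,57): rep(7,z,keep=30,dz=3)
E
```

```text
clock: 10.53
tool_pos: [556.5, 104.5, 121.1]
eef_rot: [0.001, -0.263, 0.965, -0.0]
ft_force: [0.8, -0.6, 0.3]
opening: 15.3
grasp_force: 40.5
clock: 11.37
tool_pos: [552.9, 188.0, 61.7]
eef_rot: [0.001, -0.361, 0.933, -0.0]
ft_force: [0.4, 0.7, -0.5]
opening: 14.9
grasp_force: 40.5
[552.89415163 187.99536958  61.74049167]
n 206 zmed 56.2 y ends -77.3 78.2 xlo/xhi med 22.7 38.7 slope hi 0.007 lo -0.002
n 198 zmed 56.8 y ends -71.8 78.3 xlo/xhi med 22.7 37.8 slope hi 0.007 lo -0.004
```

```bash
python3 -m crank '[0,0,0,0,0,-3,-1,0,0,0,0,0,-6,-1,0,0,0,0,0,-8,-1,0,0,0,0,0,-8.5,-1,0,0,0,0,0,-8.5,-1,0,0,0,0,0,-8.5,-1]' && python3 -m crank '[0,0,0,0,0,1,-0.4,0,0,0,0,0,1,-0.4,0,0,0,0,0,1,-0.4,0,0,0,0,0,2,-0.4,0,0,0,0,0,10,-0.4,0,0,0,0,0,40,-0.4,0,0,0,0,0,75,-0.4,0,0,-0.1,0,-30,100,-0.4,0,0,-0.2,0,-60,100,-0.15,0,0,-0.3,0,-100,100,-0.15]' && python3 -m crank '[0,0,-0.1,0,-40,0,-0.15,0,0,-0.2,0,-80,0,-0.15,0,0,-0.3,10,-120,0,-0.15,0,0,-0.307,20,-160,0,-0.15,0,0,-0.307,30,-200,0,-0.15,0,0,-0.307,40,-240,0,-0.15,0,0,-0.307,46,-280,-10,-0.15,0,0,-0.307,46,-315,-40,-0.15,0,0,-0.307,46,-337,-60,-0.15,0,0,-0.307,46,-342.5,-60,-0.15]'
python3 - <<'E'
from h import *
p,d=imaging.grab_frame("side");cv2.imwrite("pics/side8.png",p[:,:,::-1]);np.save("pics/side8.npy",d)
print(ctrl.observe()["tool_pos"])
rep(8,48,keep=30,dz=3)
a=cv2.imread("pics/side8.png")[80:340,220:410];cv2.imwrite("pics/c8.png",cv2.resize(a,None,fx=2.3,fy=2.3,interpolation=cv2.INTER_CUBIC))
E
```

```text
clock: 11.92
tool_pos: [552.2, 187.9, 53.2]
eef_rot: [0.0, -0.361, 0.933, 0.0]
ft_force: [-6.0, -1.6, 13.6]
opening: 14.7
grasp_force: 42.2
clock: 12.75
tool_pos: [553.1, 89.8, 154.6]
eef_rot: [0.003, -0.217, 0.976, 0.001]
ft_force: [0.8, -0.4, 0.2]
opening: 36.4
grasp_force: 0.0
clock: 13.58
tool_pos: [593.5, -260.1, 87.1]
eef_rot: [-0.004, -0.062, 0.998, -0.0]
ft_force: [-1.2, 0.2, -1.4]
opening: 35.9
grasp_force: 0.0
[ 594.70784232 -259.09875296   89.21205804]
n 555 zmed 48.1 y ends -98.1 99.2 xlo/xhi med 21.9 37.7 slope hi -0.002 lo -0.009
```

View pics/c8.png

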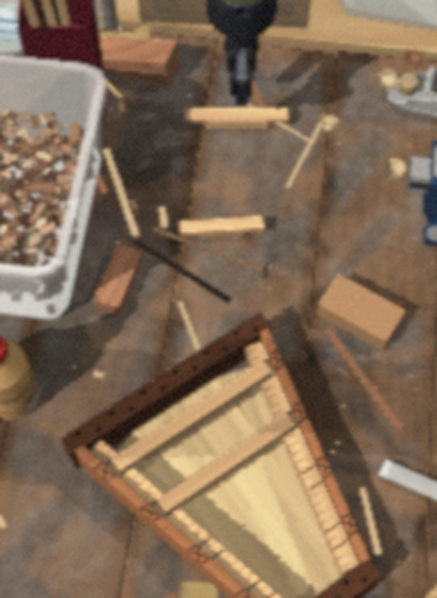

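```bash
python3 -m crank '[0,0,0,0,0,0,-0.15,0,0,0,0,0,-20,-0.15,0,0,0,0,0,-50,-0.15,0,0,0,0,0,-66.5,-0.15,0,0,0,0,0,-66.5,-0.15,0,0,0,0,0,-66.5,-1,0,0,0,0,0,-66.5,-1,0,0,0,0,0,-66.5,-1,0,0,0,0,0,-66.5,-1,0,0,0,0,0,-66.5,-1]' 40
```

```text
clock: 14.47
tool_pos: [599.5, -254.6, 27.6]
eef_rot: [0.002, -0.066, 0.998, -0.0]
ft_force: [-0.8, 1.3, 7.1]
opening: 14.8
grasp_force: 42.9
```

```bash
python3 -m crank '[0,0,0,0,0,20,-1,0,0,0,0,0,60,-1,0,0,0.05,0,35,95,-1,0,0,0.1,0,70,95,-1,0,0,0.2,-10,105,95,-1,0,0,0.3,-20,140,95,-1,0,0,0.4,-30,178,95,-1,0,0,0.5,-40,216,95,-1,0,0,0.6,-50,254,95,-1,0,0,0.607,-55,292,95,-1]' && python3 -m crank '[0,0,0,-5,40,0,-1,0,0,0,-15,80,0,-1,0,0,0,-22,120,0,-1,0,0,0,-28,155,0,-1,0,0,0,-31,180,0,-1,0,0,0,-31.5,195,-15,-1,0,0,0,-31.5,195,-40,-1,0,0,0,-31.5,195,-60,-1,0,0,0,-31.5,195,-60,-1,0,0,0,-31.5,195,-60,-1]' && python3 -m crank '[0,0,0,0,0,0,-1,0,0,0,0,0,0,-1,0,0,0,0,0,0,-1]'
python3 - <<'E'
from h import *
p,d=imaging.grab_frame("side");cv2.imwrite("pics/side9.png",p[:,:,::-1]);np.save("pics/side9.npy",d)
print(ctrl.observe()["tool_pos"])
for z in (56,57): rep(9,z,keep=-30,dz=3)
E
```

```text
clock: 15.3
tool_pos: [542.0, 38.8, 121.3]
eef_rot: [0.001, -0.363, 0.932, -0.0]
ft_force: [1.0, -0.3, -0.4]
opening: 14.7
grasp_force: 41.9
clock: 16.13
tool_pos: [511.1, 231.9, 60.2]
eef_rot: [-0.001, -0.361, 0.933, -0.0]
ft_force: [0.1, -1.0, 0.9]
opening: 14.9
grasp_force: 41.9
clock: 16.38
tool_pos: [512.5, 232.6, 61.9]
eef_rot: [0.001, -0.361, 0.933, 0.0]
ft_force: [0.9, 0.1, 0.1]
opening: 14.6
grasp_force: 41.9
[512.28984988 232.52382779  61.67491942]
n 164 zmed 56.0 y ends -60.1 63.3 xlo/xhi med -37.7 -21.8 slope hi 0.007 lo 0.096
n 151 zmed 56.4 y ends -59.8 63.3 xlo/xhi med -37.2 -22.5 slope hi -0.006 lo 0.004
```

```bash
python3 -m crank '[0,0,0,-1.1,-1,-2,-1,0,0,0,-1.1,-1,-4,-1,0,0,0,-1.1,-1,-6,-1,0,0,0,-1.1,-1,-8,-1,0,0,0,-1.1,-1,-8.5,-1,0,0,0,-1.1,-1,-8.5,-1,0,0,0,-1.1,-1,-8.5,-1]' && python3 -m crank '[0,0,0,0,0,1,-0.4,0,0,0,0,0,1,-0.4,0,0,0,0,0,1,-0.4,0,0,0,0,0,2,-0.4,0,0,0,0,0,10,-0.4,0,0,0,0,0,40,-0.4,0,0,0,0,0,75,-0.4,0,0,-0.1,0,-30,100,-0.4,0,0,-0.2,10,-60,100,-0.15,0,0,-0.3,20,-98,100,-0.15]' && python3 -m crank '[0,0,-0.1,10,-35,0,-0.15,0,0,-0.2,20,-70,0,-0.15,0,0,-0.23,30,-105,0,-0.15,0,0,-0.23,40,-140,0,-0.15,0,0,-0.23,50,-175,0,-0.15,0,0,-0.23,60,-205,-15,-0.15,0,0,-0.23,65,-225,-40,-0.15,0,0,-0.23,65,-230,-60,-0.15,0,0,-0.23,65,-230,-60,-0.15,0,0,-0.23,65,-230,-60,-0.15]'
python3 - <<'E'
from h import *
p,d=imaging.grab_frame("side");cv2.imwrite("pics/side10.png",p[:,:,::-1]);np.save("pics/side10.npy",d)
print(ctrl.observe()["tool_pos"])
for k in(90,30,-30):rep(10,48,keep=k,dz=3)
a=cv2.imread("pics/side10.png")[100:370,220:410];cv2.imwrite("pics/c10.png",cv2.resize(a,None,fx=2.2,fy=2.2,interpolation=cv2.INTER_CUBIC))
E
```

```text
clock: 17.02
tool_pos: [510.3, 231.3, 53.5]
eef_rot: [0.0, -0.361, 0.933, 0.0]
ft_force: [-7.7, -3.8, 19.4]
opening: 14.8
grasp_force: 44.4
clock: 17.85
tool_pos: [531.4, 135.2, 154.7]
eef_rot: [0.002, -0.217, 0.976, 0.001]
ft_force: [1.3, 0.1, -1.2]
opening: 36.5
grasp_force: 0.0
clock: 18.68
tool_pos: [594.6, -96.4, 91.2]
eef_rot: [-0.001, -0.104, 0.995, 0.0]
ft_force: [0.5, 1.0, 1.1]
opening: 36.3
grasp_force: 0.0
[595.62760885 -95.56706639  92.5665187 ]
n 611 zmed 48.0 y ends -113.9 112.8 xlo/xhi med 82.1 98.2 slope hi 0.009 lo 0.002
n 563 zmed 48.0 y ends -98.1 99.8 xlo/xhi med 21.6 37.7 slope hi 0.003 lo 0.016
n 505 zmed 48.0 y ends -83.1 83.6 xlo/xhi med -38.2 -22.3 slope hi -0.003 lo -0.001
```

View pics/c10.png

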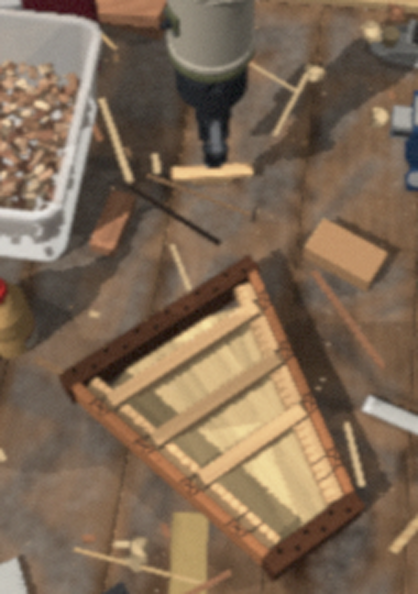

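```bash
python3 -m crank '[0,0,0,0,0,0,-0.15,0,0,0,0,0,-20,-0.15,0,0,0,0,0,-50,-0.15,0,0,0,0,0,-66.5,-0.15,0,0,0,0,0,-66.5,-0.15,0,0,0,0,0,-66.5,-1,0,0,0,0,0,-66.5,-1,0,0,0,0,0,-66.5,-1,0,0,0,0,0,-66.5,-1,0,0,0,0,0,-66.5,-1]' 40
```

```text
clock: 19.57
tool_pos: [596.9, -96.5, 27.5]
eef_rot: [0.002, -0.104, 0.995, -0.0]
ft_force: [-1.2, 1.1, 7.2]
opening: 14.6
grasp_force: 42.5
```

```bash
python3 -m crank '[0,0,0,0,0,20,-1,0,0,0,0,0,60,-1,0,0,0.05,-5,30,95,-1,0,0,0.1,-15,60,95,-1,0,0,0.2,-25,90,95,-1,0,0,0.3,-35,125,95,-1,0,0,0.4,-45,160,95,-1,0,0,0.5,-55,195,95,-1,0,0,0.53,-65,230,95,-1,0,0,0.53,-80,265,95,-1]' && python3 -m crank '[0,0,0,-15,35,0,-1,0,0,0,-30,70,0,-1,0,0,0,-40,95,0,-1,0,0,0,-44.5,108,0,-1,0,0,0,-44.5,108,-15,-1,0,0,0,-44.5,108,-40,-1,0,0,0,-44.5,108,-60,-1,0,0,0,-44.5,108,-60,-1,0,0,0,-44.5,108,-60,-1,0,0,0,-44.5,108,-60,-1]' && python3 -m crank '[0,0,0,0,0,0,-1,0,0,0,0,0,0,-1,0,0,0,0,0,0,-1]'
python3 - <<'E'
from h import *
p,d=imaging.grab_frame("side");cv2.imwrite("pics/side11.png",p[:,:,::-1]);np.save("pics/side11.npy",d)
print(ctrl.observe()["tool_pos"])
for z in (56,57): rep(11,z,keep=-90,dz=3)
E
```

```text
clock: 20.4
tool_pos: [515.6, 169.9, 121.4]
eef_rot: [0.001, -0.362, 0.932, -0.0]
ft_force: [1.4, -0.2, 0.0]
opening: 14.9
grasp_force: 41.6
clock: 21.23
tool_pos: [471.7, 276.7, 61.8]
eef_rot: [0.001, -0.361, 0.933, 0.0]
ft_force: [-1.1, -0.2, -0.1]
opening: 15.1
grasp_force: 41.6
clock: 21.48
tool_pos: [471.5, 276.7, 61.4]
eef_rot: [0.001, -0.361, 0.933, 0.0]
ft_force: [-0.2, -0.7, -0.9]
opening: 14.9
grasp_force: 41.6
[471.32393912 276.63641647  61.15491462]
n 125 zmed 56.1 y ends 9.5 47.6 xlo/xhi med -98.0 -82.0 slope hi 0.029 lo 0.02
n 113 zmed 56.5 y ends 11.0 47.8 xlo/xhi med -97.5 -82.2 slope hi 0.029 lo -0.007
```

```bash
python3 -m crank '[0,0,0,0,0,-2,-1,0,0,0,0,0,-4,-1,0,0,0,0,0,-6,-1,0,0,0,0,0,-8,-1,0,0,0,0,0,-8.5,-1,0,0,0,0,0,-8.5,-1,0,0,0,0,0,-8.5,-1]' && python3 -m crank '[0,0,0,0,0,1,-0.4,0,0,0,0,0,1,-0.4,0,0,0,0,0,1,-0.4,0,0,0,0,0,2,-0.4,0,0,0,0,0,10,-0.4,0,0,0,0,0,40,-0.4,0,0,0,0,0,75,-0.4,0,0,-0.1,0,-30,100,-0.4,0,0,-0.2,10,-60,120,-0.4,0,0,-0.3,20,-98,130,-0.4]' && python3 -m crank '[0,0,-0.1,10,-40,0,-0.4,0,0,-0.2,20,-80,0,-0.4,0,0,-0.3,30,-120,0,-0.4,0,0,-0.3,40,-160,0,-0.4,0,0,-0.3,50,-200,0,-0.4,0,0,-0.3,60,-240,0,-0.4,0,0,-0.3,60,-270,0,-0.4,0,0,-0.3,60,-280,0,-0.4,0,0,-0.3,60,-280,0,-0.4]'
python3 - <<'E'
from h import *
p,d=imaging.grab_frame("side");cv2.imwrite("pics/side12.png",p[:,:,::-1]);np.save("pics/side12.npy",d)
for k in(90,30,-30,-90):rep(12,48,keep=k,dz=3)
cv2.imwrite("pics/c12.png",cv2.resize(rect("side",cv2.imread("pics/side12.png"),np.array([530.5,211.7]),-.831),None,fx=1.25,fy=1.25))
E
```

```text
clock: 22.12
tool_pos: [470.8, 276.3, 53.3]
eef_rot: [0.0, -0.361, 0.933, 0.0]
ft_force: [-7.0, -4.7, 19.8]
opening: 14.9
grasp_force: 44.1
clock: 22.95
tool_pos: [491.6, 179.9, 185.5]
eef_rot: [0.002, -0.217, 0.976, 0.001]
ft_force: [1.5, 0.0, -0.4]
opening: 25.6
grasp_force: 0.0
clock: 23.7
tool_pos: [550.3, -105.9, 182.3]
eef_rot: [-0.0, -0.066, 0.998, -0.001]
ft_force: [-0.3, -0.1, 0.4]
opening: 25.7
grasp_force: 0.0
n 596 zmed 48.0 y ends -113.9 114.0 xlo/xhi med 81.9 98.2 slope hi 0.003 lo 0.001
n 552 zmed 48.0 y ends -98.1 97.9 xlo/xhi med 21.6 37.7 slope hi 0.005 lo -0.013
n 527 zmed 48.0 y ends -84.5 83.6 xlo/xhi med -38.2 -22.4 slope hi -0.001 lo -0.018
n 463 zmed 48.0 y ends -69.2 68.8 xlo/xhi med -97.8 -82.3 slope hi 0.001 lo -0.006
```

View pics/c12.png

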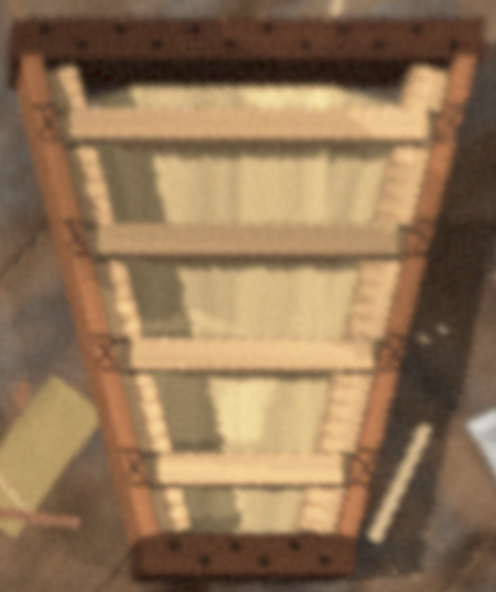

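```bash
python3 -c "
from workcell import workorder
print(workorder.job_done())"
```

```text
the job is handed in; nothing more can be done
None
```

All four braces are seated at their marks, longest at the wide end to shortest at the narrow end. In the final camera check they were square and flush with the rim. The sanding block and offcut were never touched, and the job was handed in at about 24 s.

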